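# Open the waiting vacuum filter stand

### The arm

A 6-joint arm with a two-finger parallel gripper is mounted at the origin on the work surface. World frame = base frame: x ahead of the robot, y to its left, z up, the work surface at z = 0. Lengths are in m, angles in rad, forces in N, time in s.
With the tool pointing down it reaches from about 0.3 to 0.875 m from the base axis. Payload 6.4 kg.
Tool frame: the origin (TCP) lies between the finger pads; the fingertips stand 19 mm ahead of it and the grasp point (between the pads) is the TCP (ctrl.tips_ahead is the z of the fingertips in the tool frame, in m); z points along the fingers, y is the line along which they close (so a half turn about z gives the same grasp; the last joint's range is limited). The gripper opens to 85 mm and grips with 20 to 120 N. Pads are 22 mm wide; open, the fingers measure 114 mm over their backs; the gripper's body (76 mm by 85 mm) begins 54 mm behind the grasp point. The pads swing forward as they close: fully open they stand 13 mm farther back than shut.
Start: joints at [-1.325, 0.181, 1.607, -0, 1.354, -0.206], TCP at [0.251, -0.517, 0.25] pointing down, gripper open.
Joint ranges: [-2.99, 2.99], [-0.89, 2.07], [0.3, 2.58], [-1.14, 4.28], [0, 2.63], [-3.12, 3.12]. Speed limits (rad/s): [2.57, 2.57, 3.01, 3.14, 3.14, 3.14].

### API

Orientations are given as a unit quaternion [w, x, y, z].
In Python, from bench import readout, vision, ctrl gives the robot as it stands.
- The arm moves only by the tool play_rows, never from a script. Its arguments are lists of equal length, an entry for each row: "xyz": the shift along the tool's x, y, z in mm, a list of three; "rot": the turn, a rotation vector about the tool's x, y, z in rad, a list of three; "grip": the opening, from 0 (shut) to 1 (fully open). In form: {"xyz": [[x, y, z], ...], "rot": [[rx, ry, rz], ...], "grip": [grip, ...]}. A call has exactly 10 rows; each row is the pose to reach, as a shift and turn from the pose commanded when the call began, along the tool's axes at that moment; what a row does not reach only later rows make up. A row lasts 1/8 s, in which the tool goes at most 62.5 mm and 10.7 degrees, less where a joint would pass 70% of its speed; a pose out of reach is approached as far as the arm can. A call with a gripper value outside its range is refused whole. The fingers move at their own pace and stop on an object; the grip force is fixed at half the most. Time passes only in rows, so rows that repeat a pose let the fingers close, or fill a call up. It gives the time, the measured TCP pose, the force, the opening and the grip force at its end, in the units of the state.
- readout.get_obs(): the state, without advancing time (a new reading comes with each control period).
- vision.camera(name): name is "side" or "top"; returns a dict with "color" (384x512x3 uint8, red, green, blue), "depth" (384x512 float32, m along the optical axis (not along the pixel's ray), 0 where there is no reading), "camera_matrix" (3x3 intrinsics, pixels), "extrinsics" (4x4, takes a point from camera to world coordinates). Camera axes: x right, y down, z forward; pixel columns grow to the right and rows downward; lengths in m; the calibration is good to about 2 mm. A picture is of the moment at which its call begins.
- ctrl.hand_in(): hands the job in; it is judged then, once.
The state is a dict: "time_s": time; "q": joint angles; "dq": joint speeds; "joint_efforts": joint torques, N m; "eef_pos": TCP position; "eef_rot": TCP orientation; "wrist_force": force on the tool from outside, world axes, zero at the start; "torque": the same for the moment, N m; "opening": opening from 0.0 (shut) to 1.0 (fully open); "grasp_force": force on a finger pad.
Only numpy, scipy, OpenCV 4.12 (cv2) and the standard library are available. Lean on these libraries where they do the work, as an engineer would, in place of code of your own. Each camera call takes 0.05 s, during which the arm holds its last target. There are 200 camera calls.

### The job

Three small vacuum filter stands are on the white tray: one with a funnel is already running (its valve handle lies along its pipe), one carries only a rubber stopper, and one with a funnel is still shut (its handle lies across its pipe). Start that waiting one: turn its handle a quarter turn, anticlockwise seen from above, until it is fully open against its stop, and let go. Leave the handles of the other two stands as they are.

Things in the scene. Friction and masses are not known exactly. Their poses are not given: they have to be found in the camera images.
- waiting_grip (a point): Centre of the black sleeve (62 mm long, 14 wide, 14 high) on the level lever of the ball valve to be turned. x points outward along the lever, z up. The vertical turning axis is 65 mm inward (-x), the lever's end 31 mm outward. It is 95 mm above the table; the pipe's top, under the open position, is 43 mm below it. A funnel (80 mm wide, 36 mm higher) stands 120 mm from the axis towards the robot.
- valve_waiting (a joint): Angle of the handle to be turned, rad: 0 = shut, across the pipe, pointing to the robot's right; grows anticlockwise seen from above; 1.571 = open, at a hard stop, along the pipe and pointing away from the robot and funnel. Starts at 0 to 0.15. Friction 0.2 N m (about 3 N at the sleeve), no spring: it stays where it is left. Its stand is fixed; the three stands are about 200 mm apart.
- valve_running (a joint): The same angle for the other stand with a grey funnel: open, 1.42 to 1.57 at the start; to be left as it is.
- valve_spare (a joint): The same angle for the stand with a flat black rubber stopper in place of a funnel: shut, 0 to 0.15 at the start; to be left as it is.

How it is judged:
At the end, for the whole second after the job is handed in: The waiting stand's handle is at rest within about 10 degrees of its open stop (above 1.39 rad), the running stand's handle is still open (above 1.24 rad) and the stoppered stand's handle still shut (below 0.33 rad) (value of joint valve_waiting above 1.39 rad and velocity of joint valve_waiting between -0.05 and 0.05 rad/s and value of joint valve_running above 1.24 rad and value of joint valve_spare below 0.33 rad); the robot touches nothing.
It fails at once if the running stand's valve is turned towards shut (below 1.24 rad) (value of joint valve_running below 1.24 rad).
It fails at once if the stoppered stand's valve is turned towards open (above 0.33 rad) (value of joint valve_spare above 0.33 rad).
It also fails if it takes over 32 s, if anything falls off the work surface, if the arm or the gripper's body presses on something with over 40 N, if the wrist force passes 120 N, or if a joint passes its speed limit or range.

## Working session

There is one attempt and no reset: what is moved stays moved. The work goes in short steps, Python scripts to look and compute and a tool call to move; the robot and the scene stay as the last step left them, time stands still between calls to the robot, and variables do not carry over. Pictures are saved under pics/ and viewed, at most 10 in all, crops included, and the job is handed in when it is done.

Besides the shell and the picture viewer there is one more tool, called after ">>>" by a JSON object that holds its "name" and its "arguments", one argument or row to a line. play_rows: Moves the arm, as the interface text tells. Its arguments: {"type":"object","properties":{"xyz":{"type":"array","items":{"type":"array","items":{"type":"number"}}},"rot":{"type":"array","items":{"type":"array","items":{"type":"number"}}},"grip":{"type":"array","items":{"type":"number"}}},"required":["xyz","rot","grip"]}

```bash
mkdir -p pics; cat > h.py <<'E'
import numpy as np, cv2
from bench import readout, vision, ctrl
def snap(n,f):
    c=vision.camera(n); np.savez(f'{f}.npz',**c); cv2.imwrite(f'pics/{f}.png',c['color'][:,:,::-1]); return c
def pts(c):
    K=c['camera_matrix'];E=c['extrinsics'];h,w=c['depth'].shape
    u,v=np.meshgrid(np.arange(w),np.arange(h));d=c['depth']
    P=np.stack([(u-K[0,2])/K[0,0]*d,(v-K[1,2])/K[1,1]*d,d],-1)
    return P@E[:3,:3].T+E[:3,3]
E
python3 - <<'E'
from h import *
for n in('top','side'):
    c=snap(n,n+'0'); print(n,c['extrinsics'].round(3).tolist(),c['camera_matrix'].round(1).tolist())
o=readout.get_obs();print(o['time_s'],o['eef_pos'],o['eef_rot'])
E
```

```text
top [[-0.022, -0.999, 0.046, 0.468], [-1.0, 0.023, 0.02, -0.023], [-0.022, -0.046, -0.999, 0.985], [0.0, 0.0, 0.0, 1.0]] [[398.9, 0.0, 251.3], [0.0, 398.9, 193.6], [0.0, 0.0, 1.0]]
side [[-0.877, -0.286, 0.387, 0.184], [-0.481, 0.533, -0.696, 0.607], [-0.007, -0.797, -0.604, 0.634], [0.0, 0.0, 0.0, 1.0]] [[436.8, 0.0, 261.6], [0.0, 436.8, 192.3], [0.0, 0.0, 1.0]]
0.1 [ 0.25092796 -0.51685264  0.24946319] [-7.98276448e-04  9.74598525e-01  2.23957758e-01 -1.09859763e-05]
```

View pics/top0.png

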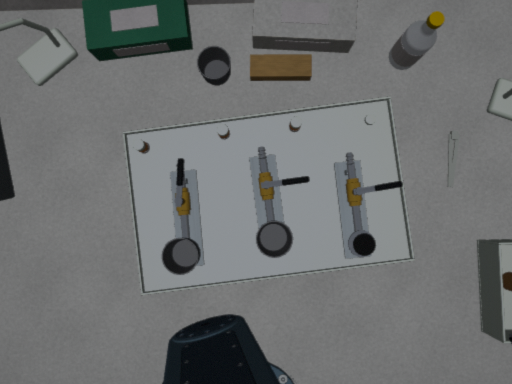

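View pics/side0.png

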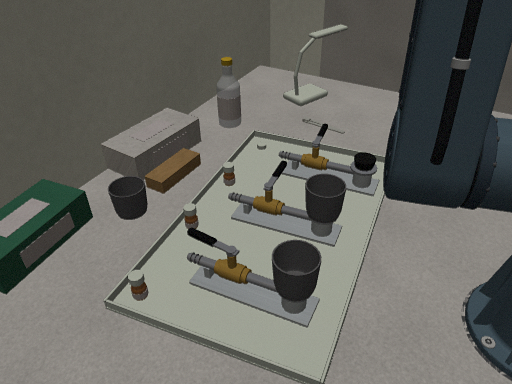

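The top view shows the waiting stand in the middle: funnel at (274,238), black sleeve at about (293,181), valve axis near (266,184). The running stand is on the left with its handle pointing up. The stoppered stand is on the right with its sleeve at (388,187).

```bash
python3 - <<'E'
from h import *
c=dict(np.load('top0.npz'));K=c['camera_matrix'];E=c['extrinsics']
def ray(u,v,z):
    d=E[:3,:3]@[(u-K[0,2])/K[0,0],(v-K[1,2])/K[1,1],1]; return E[:3,3]+d*(z-E[2,3])/d[2]
g=c['color'].max(2);P=pts(c)
m=(g<50).astype(np.uint8)
n,l,s,ce=cv2.connectedComponentsWithStats(m)
for i in range(1,n):
    if s[i,4]>60 and 120<ce[i][0]<410 and 100<ce[i][1]<290:
        r=cv2.minAreaRect(np.argwhere(l==i)[:,::-1].astype(np.float32))
        b=cv2.boxPoints(r); e=sorted([(np.linalg.norm(b[k]-b[k-1]),(b[k]+b[k-1])/2) for k in range(4)],key=lambda t:t[0])[:2]
        print(s[i],ce[i].round(1),'med depth pt',np.median(P[l==i],0).round(3),'ctr',ray(*r[0],.100).round(4),'ends',[ray(*x[1],.100).round(4)[:2].tolist() for x in e],r[1])
for u,v in((274,238),(266,184)): print(ray(u,v,.1),P[v,u])
E
```

```text
[177 159   7  27 159] [180.  172.4] med depth pt [0.559 0.153 0.101] ctr [0.5612 0.1531 0.1   ] ends [[0.5905, 0.1527], [0.5321, 0.1535]] (26.0, 6.0)
[282 177  27   8 137] [294.8 180.5] med depth pt [ 0.536 -0.103  0.101] ctr [ 0.5362 -0.103   0.1   ] ends [[0.5327, -0.0738], [0.5397, -0.1321]] (5.091169834136963, 26.4457950592041)
[375 181  27  10 139] [388.2 185.6] med depth pt [ 0.519 -0.308  0.101] ctr [ 0.52   -0.3074  0.1   ] ends [[0.5159, -0.2784], [0.5242, -0.3364]] (5.260767936706543, 26.63263702392578)
[257 222  35  35 337] [275.2 242. ] med depth pt [ 0.394 -0.058  0.096] ctr [ 0.4082 -0.0526  0.1   ] ends [[0.3824, -0.0255], [0.4341, -0.0798]] (33.23401641845703, 33.941123962402344)
[353 233  22  23 380] [363.7 244.1] med depth pt [ 0.391 -0.254  0.084] ctr [ 0.3926 -0.2504  0.1   ] ends [[0.3766, -0.2334], [0.4094, -0.2345]] (21.21320343017578, 21.21320343017578)
[163 239  32  35 397] [173.3 259.2] med depth pt [0.363 0.176 0.099] ctr [0.3711 0.1643 0.1   ] ends [[0.4049, 0.1801], [0.3375, 0.1486]] (33.60877990722656, 26.612960815429688)
[ 0.4098534  -0.05322493  0.1       ] [ 0.40772644 -0.05431324  0.06763866]
[ 0.52977282 -0.03843367  0.1       ] [ 0.53000067 -0.03848899  0.09673147]
```

>>> {"name": "play_rows", "arguments": {
  "xyz": [
    [50,-32,0],
    [100,-64,0],
    [150,-96,0],
    [200,-128,0],
    [250,-160,0],
    [300,-192,0],
    [350,-225,0],
    [404,-260,0],
    [404,-260,0],
    [404,-260,0]
  ],
  "rot": [
    [0,0,0.05],
    [0,0,0.1],
    [0,0,0.15],
    [0,0,0.2],
    [0,0,0.25],
    [0,0,0.3],
    [0,0,0.33],
    [0,0,0.33],
    [0,0,0.33],
    [0,0,0.33]
  ],
  "grip": [0,0,0,0,0,0,0,0,0,0]
}}

```text
time_s: 1.35
eef_pos: [0.5008, -0.1068, 0.2499]
eef_rot: [0.0, 0.998, 0.062, -0.001]
wrist_force: [0.1, 0.2, 0.5]
opening: -0.0
grasp_force: 0.0
```

>>> {"name": "play_rows", "arguments": {
  "xyz": [
    [0,0,25],
    [0,0,50],
    [0,0,75],
    [0,0,100],
    [0,0,120],
    [0,0,135],
    [0,0,145],
    [0,0,152],
    [0,0,152],
    [0,0,152]
  ],
  "rot": [
    [0,0,0],
    [0,0,0],
    [0,0,0],
    [0,0,0],
    [0,0,0],
    [0,0,0],
    [0,0,0],
    [0,0,0],
    [0,0,0],
    [0,0,0]
  ],
  "grip": [0,0,0,0,0,0,0,0,0,0]
}}

```text
time_s: 2.6
eef_pos: [0.5014, -0.1071, 0.0988]
eef_rot: [0.0, 0.998, 0.061, 0.0]
wrist_force: [-0.1, -0.7, 0.2]
opening: -0.001
grasp_force: 0.0
```

```bash
python3 - <<'E'
from h import *
snap('side','side1')
A=np.array([.5285,-.0385]);s=np.array([.5008,-.1068]);a=np.deg2rad(7.1)
X=np.array([np.cos(a),np.sin(a)]);Y=np.array([np.sin(a),-np.cos(a)])
for k in range(0,10):
    p=np.deg2rad(-83.2+10*k); t=A+.065*np.array([np.cos(p),np.sin(p)])+.018*np.array([np.sin(p),-np.cos(p)])
    print(k*10,t.round(3),((t-s)@X*1e3).round(1),((t-s)@Y*1e3).round(1),round(-np.deg2rad(10*k),3))
o=readout.get_obs();print(o['eef_pos'],o['wrist_force'])
E
```

```text
0 [ 0.518 -0.105] 17.6 0.6 -0.0
10 [ 0.53  -0.106] 29.1 2.8 -0.175
20 [ 0.542 -0.105] 40.9 2.9 -0.349
30 [ 0.553 -0.101] 52.5 1.0 -0.524
40 [ 0.564 -0.096] 63.6 -2.8 -0.698
50 [ 0.573 -0.089] 73.9 -8.6 -0.873
60 [ 0.581 -0.081] 83.0 -16.0 -1.047
70 [ 0.588 -0.071] 90.6 -24.9 -1.222
80 [ 0.592 -0.06 ] 96.7 -35.0 -1.396
90 [ 0.595 -0.049] 100.8 -46.0 -1.571
[ 0.50146106 -0.10712501  0.09889955] [-0.31695575  0.37180111 -0.09525476]
```

View pics/side1.png

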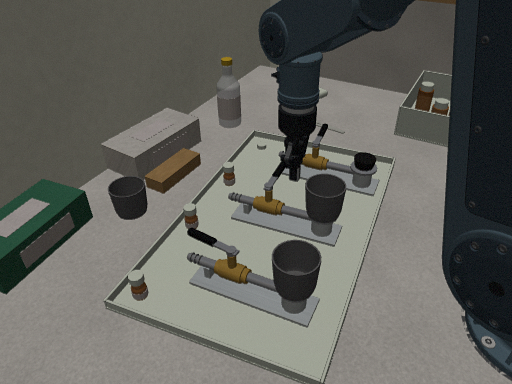

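The closed fingers at (295,170) stand on the robot side of the waiting sleeve at (280,173), clear of the funnel. Next I sweep along the arc.

>>> {"name": "play_rows", "arguments": {
  "xyz": [
    [10,0,0],
    [17,1,0],
    [23,2,0],
    [29,3,0],
    [35,3,0],
    [41,3,0],
    [47,2,0],
    [52,1,0],
    [58,-1,0],
    [63,-3,0]
  ],
  "rot": [
    [0,0,0],
    [0,0,0],
    [0,0,-0.087],
    [0,0,-0.175],
    [0,0,-0.262],
    [0,0,-0.349],
    [0,0,-0.436],
    [0,0,-0.524],
    [0,0,-0.611],
    [0,0,-0.698]
  ],
  "grip": [0,0,0,0,0,0,0,0,0,0]
}}

```text
time_s: 3.9
eef_pos: [0.5638, -0.0972, 0.0985]
eef_rot: [0.001, 0.917, 0.4, -0.0]
wrist_force: [-2.5, -2.9, 1.1]
opening: 0.0
grasp_force: 1.8
```

```bash
python3 - <<'E'
from h import *
snap('side','side2')
A=np.array([.5285,-.0385]);o=readout.get_obs();s=o['eef_pos'][:2]
from scipy.spatial.transform import Rotation as R
M=R.from_quat(o['eef_rot'],scalar_first=True).as_matrix();X=M[:2,0];Y=M[:2,1]
yaw=np.arctan2(X[1],X[0]);print(o['eef_pos'],o['wrist_force'],np.rad2deg(yaw))
for k in range(40,95,10):
    p=np.deg2rad(-83.2+k); t=A+.065*np.array([np.cos(p),np.sin(p)])+.018*np.array([np.sin(p),-np.cos(p)])
    print(k,((t-s)@X*1e3).round(1),((t-s)@Y*1e3).round(1),round(-(p+np.pi/2-yaw),3))
E
```

```text
[ 0.56416842 -0.0967756   0.09848395] [-0.15036581 -1.99206129 -0.22827374] 47.339400478493296
40 0.1 -0.9 0.009
50 11.6 1.4 -0.165
60 23.4 1.6 -0.34
70 35.0 -0.3 -0.514
80 46.1 -4.1 -0.689
90 56.4 -9.8 -0.863
```

View pics/side2.png

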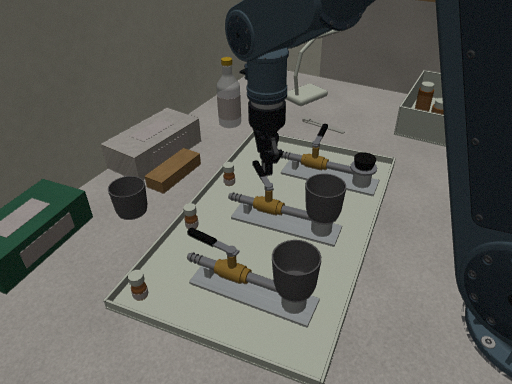

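The handle is turning: its sleeve is now at (260,172), with the finger behind it at (267,165) and about 3 N of force. I continue slowly to the stop.

>>> {"name": "play_rows", "arguments": {
  "xyz": [
    [6,0,0],
    [12,1,0],
    [18,2,0],
    [23,2,0],
    [29,1,0],
    [35,0,0],
    [41,-2,0],
    [46,-4,0],
    [50,-6,0],
    [53,-8,0]
  ],
  "rot": [
    [0,0,-0.08],
    [0,0,-0.165],
    [0,0,-0.25],
    [0,0,-0.34],
    [0,0,-0.43],
    [0,0,-0.514],
    [0,0,-0.6],
    [0,0,-0.689],
    [0,0,-0.75],
    [0,0,-0.8]
  ],
  "grip": [0,0,0,0,0,0,0,0,0,0]
}}

```text
time_s: 5.2
eef_pos: [0.5936, -0.0527, 0.0982]
eef_rot: [0.0, 0.689, 0.724, -0.001]
wrist_force: [-1.7, -3.6, -0.0]
opening: 0.006
grasp_force: 1.8
```

```bash
python3 - <<'E'
from h import *
o=readout.get_obs();print(o['eef_pos'],o['eef_rot'],o['wrist_force'])
E
```

```text
[ 0.59355185 -0.05268584  0.09824855] [ 1.55314227e-04  6.89290588e-01  7.24484642e-01 -6.81065451e-04] [-1.69597318e+00 -3.58275100e+00 -1.49602924e-03]
```

>>> {"name": "play_rows", "arguments": {
  "xyz": [
    [1,0,0],
    [2,0,0],
    [3,0,0],
    [4,0,0],
    [4,0,0],
    [4,0,0],
    [4,0,0],
    [4,0,0],
    [4,0,0],
    [4,0,0]
  ],
  "rot": [
    [0,0,-0.015],
    [0,0,-0.03],
    [0,0,-0.045],
    [0,0,-0.06],
    [0,0,-0.06],
    [0,0,-0.06],
    [0,0,-0.06],
    [0,0,-0.06],
    [0,0,-0.06],
    [0,0,-0.06]
  ],
  "grip": [0,0,0,0,0,0,0,0,0,0]
}}

```text
time_s: 6.45
eef_pos: [0.5941, -0.0516, 0.0984]
eef_rot: [0.002, 0.668, 0.744, -0.001]
wrist_force: [0.0, -13.9, -3.9]
opening: -0.0
grasp_force: 6.9
```

The force rose to 14 N and motion stopped, so the handle is at its stop. Now I back off and rise.

>>> {"name": "play_rows", "arguments": {
  "xyz": [
    [-5,0,0],
    [-15,0,0],
    [-30,0,0],
    [-40,0,0],
    [-40,0,-25],
    [-40,0,-60],
    [-40,0,-100],
    [-40,0,-140],
    [-40,0,-150],
    [-40,0,-150]
  ],
  "rot": [
    [0,0,0],
    [0,0,0],
    [0,0,0],
    [0,0,0],
    [0,0,0],
    [0,0,0],
    [0,0,0],
    [0,0,0],
    [0,0,0],
    [0,0,0]
  ],
  "grip": [0,0,0,0,0,0,0,0,0,0]
}}

```text
time_s: 7.7
eef_pos: [0.5978, -0.0883, 0.2484]
eef_rot: [0.0, 0.668, 0.744, 0.0]
wrist_force: [0.2, -0.5, -0.5]
opening: -0.003
grasp_force: 0.0
```

```bash
python3 - <<'E'
from h import *
snap('side','side3');o=readout.get_obs();print(o['eef_pos'],o['wrist_force'],abs(o['dq']).max())
E
```

```text
[ 0.59712098 -0.08797386  0.24705965] [-0.50858441  0.25039078 -0.75364637] 0.020301196511901324
```

View pics/side3.png

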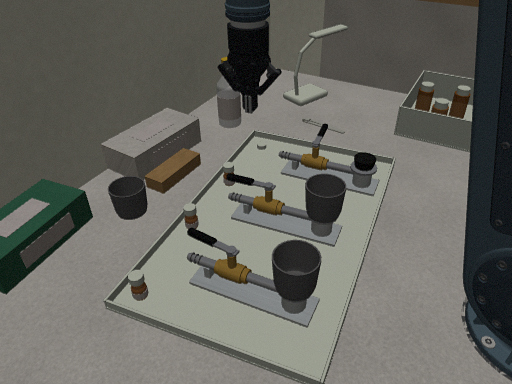

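The waiting handle at (240,180) now lies along its pipe, parallel to the running one at (202,237). The spare handle at (321,132) hasn't moved, and the gripper is clear of everything.

```bash
python3 -c "
from bench import ctrl
print(ctrl.hand_in())"
```

```text
the job is handed in; nothing more can be done
None
```

I turned the waiting stand's handle to its open stop (about 14 N of resistance there) and let go. The other two handles look unmoved in the last picture, and I handed the job in at about 8 s; no verdict came back.

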